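# Unlock the water heater panel with its two-key chord and switch it on

### The job

The keys of the water heater's control panel on the rattan shelf are locked: with one fingertip on each, press the blue and the red arrow key together and hold both fully down for at least three seconds to release the lock, then let both up and press the green on/off key fully down and let it up again. Never press one arrow key on its own. Do not lift the panel or push it along, and leave everything else on and around the shelf where it is.

Things in the scene. Friction and masses are not known exactly. Their poses are not given: they have to be found in the camera images.
- panel: Heater control panel: loose white wedge on rubber feet, 0.5 kg, 170 mm wide (y), 130 deep (x), 26 high in front, 53 at the back. Its top face slopes 12 degrees down to the front (-x). On it, back to front: dark display; blue (left, +y) and red (right, -y) arrow keys, centres 64 mm apart; green on/off key on the middle line, 40 mm nearer the front. Origin: centre of the underside; z up
- key_cooler_top (a point): Round blue (cooler) arrow key, 26 mm across, standing 8 mm proud of the panel face; this point is the centre of its top when the key is at rest and moves with it. z points out of the panel face (the key is pressed along -z), x up the face away from the robot, y to the left
- key_warmer_top (a point): Round red (warmer) arrow key, 26 mm across, standing 8 mm proud of the panel face; this point is the centre of its top when the key is at rest and moves with it. z points out of the panel face (the key is pressed along -z), x up the face away from the robot, y to the left
- key_power_top (a point): Round green on/off key, 22 mm across, standing 8 mm proud of the panel face; this point is the centre of its top when at rest and moves with it. Axes as for the arrow keys
- key_cooler (a joint): Travel of the blue arrow key in m: 0 = up at rest, 0.005 = fully down. Sprung: it starts to move at about 1.2 N, needs about 4.2 N at the bottom, and comes back up by itself
- key_warmer (a joint): Travel of the red arrow key in m: 0 = up at rest, 0.005 = fully down. Sprung: it starts to move at about 1.2 N, needs about 4.2 N at the bottom, and comes back up by itself
- key_power (a joint): Travel of the green on/off key in m: 0 = up at rest, 0.005 = fully down. Sprung: it starts to move at about 1.2 N, needs about 4.2 N at the bottom, and comes back up by itself
- shelf: Narrow rattan shelf fixed on the bench, 880 mm long (y), 270 mm deep (x), its top 100 mm high, a low rail (142 mm high) along its back edge; a stainless soap dish with a bar of soap is clamped on its right (-y) end. Origin: centre of its foot
- bowl: Loose coconut-wood bowl on the shelf, 120 mm across, 52 mm high; origin under its centre
- jar: Loose white ceramic jar with its lid on, on the shelf, 96 mm across, 108 mm high; origin under its centre
- hairbrush: Loose brown hairbrush lying on the shelf, bristles up, 220 mm long (x), 58 mm wide, 30 mm high; origin underneath near its middle
- shampoo: Loose green shampoo bottle standing on the shelf, 54 mm across, 125 mm high; origin under its centre
- dipper: Loose blue plastic dipper standing on the bench between the robot and the shelf, right of the robot, cup 128 mm across, 96 mm high, handle 190 mm out along its y; origin under the cup's centre
There are look-alikes about, which are no part of the job. There is more than one size of the panel; the job needs the larger.

How it is judged:
By the outcome, as a careful person would: the job done as asked, in the order asked, and still so for the second after the job is handed in, with the robot touching nothing.
It also fails if it takes over 48 s, if anything falls off the work surface, if the arm or the gripper's body presses on something with over 40 N, if the wrist force passes 120 N, or if a joint passes its speed limit or range.

### The arm

A 6-joint arm with a two-finger parallel gripper is mounted at the origin on the work surface. World frame = base frame: x ahead of the robot, y to its left, z up, the work surface at z = 0. Lengths are in m, angles in rad, forces in N, time in s.
With the tool pointing down it reaches from about 0.375 to 0.925 m from the base axis. Payload 5.7 kg.
Tool frame: the origin (TCP) lies at the very end of the fingers, on their centre line; the grasp point (between the pads) lies 19 mm behind it; x points along the fingers, y is the direction in which the jaws open and shut, and the axes are right-handed (so a half turn about x gives the same grasp; the last joint's range is limited). The gripper opens to 88 mm and grips with 3 to 60 N. Pads are 20 mm wide; open, the fingers measure 115 mm over their backs; the gripper's body (75 mm by 178 mm) begins 61 mm behind the grasp point.
Start: joints at [1.041, 0.359, 1.51, -0, 1.272, -0.115], TCP at [0.242, 0.549, 0.223] pointing down, gripper open.
Joint ranges: [-2.97, 2.97], [-1.01, 2.36], [0.21, 2.38], [-0.96, 4.11], [0.2, 2.71], [-2.98, 2.98]. Speed limits (rad/s): [2.39, 2.39, 3.14, 3.14, 3.14, 3.14].

### API

Orientations are given as a rotation vector (axis times angle).
In Python, from bench import arm, vision, search_frame, silhouettes gives the robot as it stands.
- The arm moves only by the shell command python3 -m handwheel 'ROWS' [FORCE]. ROWS is JSON, a list of rows, each a list of 7 numbers: the shift along the tool's x, y, z normalised to -1 to 1, where 1 is 0.1 m, then the turn, a rotation vector about the tool's x, y, z normalised to -1 to 1, where 1 is pi rad, then the opening, from -1 (shut) to 1 (fully open). A call has 1 to 10 rows; each row is the pose to reach, as a shift and turn from the pose measured when the call began, along the tool's axes at that moment, turning the shorter way round; what a row does not reach only later rows make up. A row lasts 1/12 s, in which the tool goes at most 41.7 mm and 7.16 degrees, less where a joint would pass 70% of its speed; a pose out of reach is approached as far as the arm can. A call with a number of a shift or a turn outside -1 to 1 is refused whole. A call with a gripper value outside its range is refused whole. The fingers move at their own pace and stop on an object; FORCE is the grip in N (left out, the last holds). Time passes only in rows, so rows that repeat a pose let the fingers close. It gives the time, the measured TCP pose, the force and the opening at its end, in the units of the state.
- arm.read_state(): the state, without advancing time (a new reading comes with each control period).
- vision.snapshot(name): name is "scene" or "top"; returns a dict with "image" (420x560x3 uint8, red, green, blue), "depth" (420x560 float32, m along the optical axis (not along the pixel's ray), 0 where there is no reading), "mtx" (3x3 intrinsics, pixels), "k1" (the pictures are not rectified: a ray, as slopes to the right and down, at radius r is drawn at 1 + k1 r^2 times it, then the intrinsics apply), "cam_to_world" (4x4, takes a point from camera to world coordinates). Camera axes: x right, y down, z forward; pixel columns grow to the right and rows downward; lengths in m; the calibration is good to about 2 mm. A picture is of the moment at which its call begins.
- arm.job_done(): hands the job in, once; it reports no verdict.
Trained networks look in the newest picture that a camera, given by its name, has taken for a name from the list of things; names that differ only in an ending like _2 or _b are one class to them, and where a whole thing is asked for, a point or a joint stands for the part that bears it (a point fixed in the world has none). Each returns a list of dicts, best first, with "p" (0 to 1); they miss things now and then, are a little off and sometimes report something else, mostly with a low value. They report only what shows in the picture. A call takes as long as a camera call. They do not tell look-alikes from the thing itself.
- search_frame(camera, target): "xy" ([column, row] in pixels, amid what is visible of it).
- silhouettes(camera, target): "pixels" (420x560 bool, what is visible of it) and "xy" ([column, row] in pixels, amid what is visible of it).
The state is a dict: "time": time; "joint_positions": joint angles; "joint_velocities": joint speeds; "effort": joint torques, N m; "ee_pos": TCP position; "tool_rot": TCP orientation; "force": force on the tool from outside, world axes, zero at the start; "torque": the same for the moment, N m; "opening": finger opening in m.
Only numpy, scipy, OpenCV 4.12 (cv2) and the standard library are available. Lean on these libraries where they do the work, as an engineer would, in place of code of your own. Each camera call takes 0.05 s, during which the arm holds its last target. There are 200 camera calls.

## Working session

There is one attempt and no reset: what is moved stays moved. The work goes in short steps, Python scripts to look and compute and a shell command to move; the robot and the scene stay as the last step left them, time stands still between calls to the robot, and variables do not carry over. Pictures are saved under pics/ and viewed, about 8 in all and at most 12, crops included, and the job is handed in when it is done.

```bash
mkdir -p pics; cat > h.py <<'E'
import numpy as np, cv2
from bench import arm, vision, search_frame, silhouettes
def snap(n,f=None):
    s=vision.snapshot(n)
    if f: cv2.imwrite('pics/'+f,s['image'][...,::-1])
    return s
def world(s,u,v,d=None):
    u=np.atleast_1d(u).astype(float);v=np.atleast_1d(v).astype(float)
    K=s['mtx'];p=np.stack([(u-K[0,2])/K[0,0],(v-K[1,2])/K[1,1]],-1)
    q=p.copy()
    for _ in range(20): q=p/(1+s['k1']*(q**2).sum(-1,keepdims=True))
    if d is None: d=s['depth'][np.round(v).astype(int),np.round(u).astype(int)]
    P=np.c_[q*np.reshape(d,(-1,1)),np.broadcast_to(d,len(u))]
    T=s['cam_to_world'];return P@T[:3,:3].T+T[:3,3]
E
python3 - <<'E'
from h import *
st=arm.read_state();print(st)
for c in('scene','top'):
    s=snap(c,c+'0.png')
    for t in('panel','key_cooler_top','key_power_top'):
        for r in search_frame(c,t)[:4]:
            xy=r['xy'];print(c,t,np.round(xy),round(r['p'],2),world(s,xy[0],xy[1]).round(3))
    np.savez(c+'0.npz',**s)
E
```

```text
{'time': 0.0, 'joint_positions': array([ 1.04094830e+00,  3.59463476e-01,  1.51144440e+00, -2.94838372e-05,
        1.27248539e+00, -1.15114536e-01]), 'joint_velocities': array([-8.24675499e-04,  1.00198781e-03,  1.35448286e-03,  1.44251742e-05,
       -1.60065839e-03, -7.74877988e-04]), 'effort': array([-1.18351381e-03, -5.15346336e+01, -2.70736474e+01,  6.69943588e-02,
        3.47962102e-02, -1.66167574e-04]), 'ee_pos': array([0.24143844, 0.54851876, 0.22182976]), 'tool_rot': array([ 0.32396919,  1.54675265, -0.32668192]), 'force': array([-0.41249813, -0.78796632,  0.018598  ]), 'torque': array([ 0.03319528,  0.05714516, -0.04522325]), 'opening': 0.08784522537588721}
scene panel [393. 253.] 0.85 [[0.249 0.254 0.028]]
scene panel [246. 223.] 0.69 [[0.53  0.043 0.146]]
scene key_cooler_top [386. 250.] 0.48 [[0.26  0.239 0.033]]
scene key_cooler_top [258. 217.] 0.47 [[0.496 0.045 0.146]]
scene key_power_top [262. 206.] 0.44 [[0.463 0.014 0.141]]
top panel [215. 287.] 0.86 [[0.246 0.237 0.029]]
top panel [286. 195.] 0.79 [[0.504 0.014 0.141]]
top key_cooler_top [412. 187.] 0.19 [[ 0.523 -0.351  0.114]]
top key_power_top [284. 211.] 0.52 [[0.461 0.02  0.133]]
top key_power_top [359. 195.] 0.29 [[ 0.487 -0.183  0.211]]
```

View pics/scene0.png

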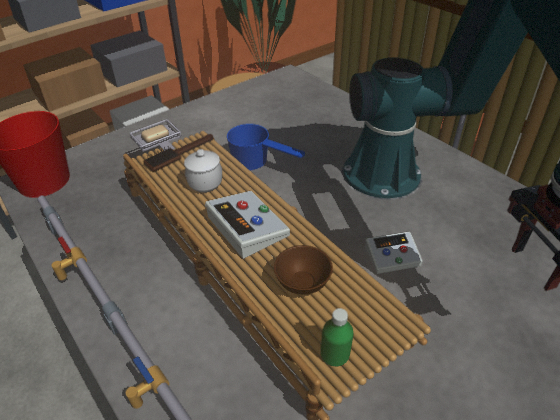

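View pics/top0.png

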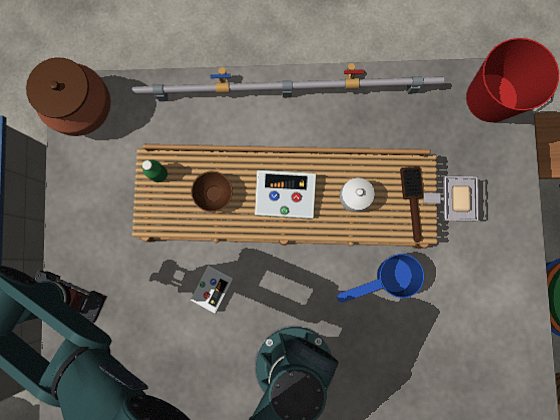

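The top view shows two panels. One is on the shelf at about (286,195), and a smaller grey one is on the bench at about (213,288), turned round. The shelf panel fits: it is on the shelf, larger and white, with blue to the left, red to the right and green in front. Next I'll measure it and confirm with a crop.

```bash
cat > keys.py <<'E'
from h import *
def keys(s,box):
    u0,u1,v0,v1=box;im=s['image'][v0:v1,u0:u1].astype(int);R,G,B=im[...,0],im[...,1],im[...,2]
    M={'blue':(B>R+40)&(B>G+30),'red':(R>B+60)&(R>G+60),'green':(G>R+30)&(G>B+15)}
    out={}
    for k,m in M.items():
        n,l,stt,c=cv2.connectedComponentsWithStats(m.astype(np.uint8))
        i=1+stt[1:,4].argmax();v,u=np.nonzero(l==i)
        P=world(s,u+u0,v+v0);c=c[i]+[u0,v0]
        P=P[P[:,2]>0.13];out[k]=(c,stt[i,4],P.mean(0),np.median(P,0))
    return out
E
python3 - <<'E'
from keys import *
for c,box in(('top',(255,318,168,220)),('scene',(205,292,190,255))):
    s=dict(np.load(c+'0.npz'))
    for k,(p,n,m,md) in keys(s,box).items(): print(c,k,p.round(1),n,m.round(4),md.round(4))
    # white top face
    u0,u1,v0,v1=box;im=s['image'][v0:v1,u0:u1].astype(int)
    v,u=np.nonzero((im.min(-1)>150));P=world(s,u+u0,v+v0)
    A=np.c_[P[:,:2],np.ones(len(P))]
    ok=P[:,2]>.12
    for _ in range(5):
        w=np.linalg.lstsq(A[ok],P[ok,2],rcond=None)[0];ok=abs(A@w-P[:,2])<.004
    print('plane',w.round(4),ok.sum(),P[ok].min(0).round(3),P[ok].max(0).round(3))
    if c=='top':
        r=cv2.minAreaRect(P[ok][:,:2].astype(np.float32));print(r)
    cr=cv2.resize(s['image'][v0-5:v1+5,u0-5:u1+5],None,fx=6,fy=6,interpolation=2)[...,::-1]
    cv2.imwrite(f'pics/crop_{c}.png',cr)
s=dict(np.load('top0.npz'))
for t in('jar','bowl'):
    for r in search_frame('top',t)[:2]: print(t,r['xy'],r['p'],world(s,*r['xy']).round(3))
E
```

```text
top blue [273.5 195.4] 57 [0.5038 0.0482 0.1452] [0.5038 0.0495 0.1452]
top red [295.9 196.8] 56 [ 0.498  -0.0154  0.1452] [ 0.498  -0.0155  0.146 ]
top green [283.9 210. ] 41 [0.462  0.0197 0.1372] [0.462  0.0195 0.1371]
plane [ 0.0798 -0.0116  0.0991] 872 [ 0.443 -0.071  0.131] [0.576 0.103 0.148]
((0.5088068246841431, 0.0159902423620224), (0.16747577488422394, 0.12600962817668915), 85.53886413574219)
scene blue [256.7 219.8] 72 [0.5043 0.0501 0.1456] [0.505  0.0508 0.1456]
scene red [242.2 204.6] 56 [ 0.4991 -0.013   0.1457] [ 0.4996 -0.0122  0.1459]
scene green [263.6 208.2] 42 [0.4636 0.0221 0.1379] [0.4639 0.0223 0.1382]
plane [ 0.2054 -0.0211  0.0363] 1365 [ 0.439 -0.073  0.124] [0.576 0.105 0.156]
jar [357.7, 197.0] 0.79 [[ 0.486 -0.183  0.19 ]]
bowl [211.4, 190.8] 0.6 [[0.528 0.231 0.11 ]]
```

View pics/crop_top.png

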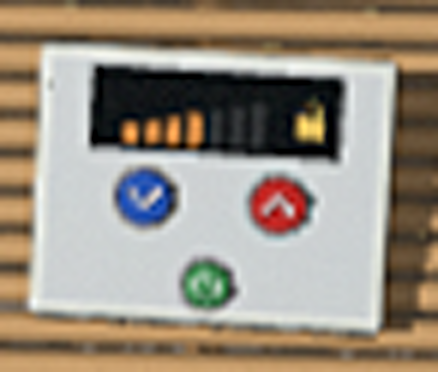

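The crop confirms the larger white panel, with blue at (273,195), red at (296,197) and green at (284,210). The key spacing measures 64 mm and the heights match the given geometry. Next I'll work out the moves.

```bash
cat > plan.py <<'E'
from h import *
from scipy.spatial.transform import Rotation as Ro
blue=np.array([.504,.0490,.1455]);red=np.array([.4985,-.0145,.1455]);green=np.array([.4628,.0208,.1376])
mid=(blue+red)/2
yaw=np.arctan2(-(blue-red)[0],(blue-red)[1])
Rp=Ro.from_euler('z',yaw)*Ro.from_euler('y',-12,degrees=True)   # panel face frame
n=Rp.apply([0,0,1])
def rt(sgn):
    P=Rp.as_matrix();x=-P[:,2];y=sgn*P[:,1];return Ro.from_matrix(np.c_[x,y,np.cross(x,y)])
def go(p,sgn=None):
    st=arm.read_state();R=Ro.from_rotvec(st['tool_rot'])
    best=min((rt(s) for s in(1,-1)),key=lambda t:(R.inv()*t).magnitude())
    d=R.inv().apply(p-st['ee_pos'])/.1;w=(R.inv()*best).as_rotvec()
    print('t',st['time'],'tcp',st['ee_pos'].round(4),'F',st['force'].round(2),'open',round(st['opening'],4))
    print('shift',d.round(3),'turn',(w/np.pi).round(4),'deg',np.degrees(np.linalg.norm(w)).round(1))
E
python3 - <<'E'
from plan import *
print(np.degrees(yaw),n,mid)
R=Ro.from_rotvec(arm.read_state()['tool_rot']);print(R.as_matrix().round(3))
go(mid+.06*n)
E
```

```text
-4.950272234291749 [-0.20713617  0.01794093  0.9781476 ] [0.50125 0.01725 0.1455 ]
[[-0.     0.403  0.915]
 [-0.     0.915 -0.403]
 [-1.    -0.     0.   ]]
t 0.5 tcp [0.2418 0.5491 0.2226] F [-0.27  0.77  0.03] open 0.0882
shift [ 0.185 -3.862  4.4  ] turn [-0.1041 -0.0661  0.011 ] deg 22.3
```

```bash
python3 -m handwheel '[[-0.45,-0.2,0.2,0,0,0,0.15],[-0.9,-0.5,0.5,0,0,0,0.15],[-0.9,-0.95,1,0,0,0,0.15],[-0.9,-0.95,1,0,0,0,0.15],[-0.9,-0.95,1,0,0,0,0.15]]'
python3 -m handwheel '[[0,-0.3,0.3,0,0,0,0.15],[0,-0.65,0.7,0,0,0,0.15],[0,-0.95,1,0,0,0,0.15],[0,-0.95,1,0,0,0,0.15]]'
python3 -m handwheel '[[0,-0.3,0.3,0,0,0,0.15],[0,-0.65,0.7,0,0,0,0.15],[0,-0.95,1,0,0,0,0.15],[0,-0.95,1,0,0,0,0.15]]'
python3 -c "from plan import *;go(mid+.06*n)"
```

```text
time: 0.92
ee_pos: [0.297, 0.4182, 0.3149]
tool_rot: [0.327, 1.543, -0.326]
force: [-0.7, 0.1, 0.5]
opening: 0.058
time: 1.25
ee_pos: [0.3508, 0.2874, 0.3151]
tool_rot: [0.327, 1.541, -0.329]
force: [0.2, -0.0, 0.1]
opening: 0.0505
time: 1.58
ee_pos: [0.405, 0.1565, 0.3157]
tool_rot: [0.328, 1.54, -0.332]
force: [1.0, -0.1, -0.7]
opening: 0.0503
t 1.5833 tcp [0.405  0.1565 0.3157] F [ 1.   -0.06 -0.67] open 0.0503
shift [ 1.125 -0.917  1.322] turn [-0.1059 -0.0641  0.0119] deg 22.4
```

```bash
python3 -m handwheel '[[0.05,-0.25,0.3,-0.026,-0.016,0.003,0.15],[0.1,-0.5,0.6,-0.053,-0.032,0.006,0.15],[0.2,-0.7,0.8,-0.08,-0.048,0.009,0.15],[0.3,-0.9,1,-0.106,-0.064,0.012,0.15],[0.3,-0.9,1,-0.106,-0.064,0.012,0.15],[0.3,-0.9,1,-0.106,-0.064,0.012,0.15]]'
python3 -c "from plan import *;go(mid+.04*n)"
```

```text
time: 2.08
ee_pos: [0.4588, 0.0325, 0.2858]
tool_rot: [0.063, 1.363, -0.075]
force: [-0.5, 0.3, -0.3]
opening: 0.0507
t 2.0833 tcp [0.4588 0.0325 0.2858] F [-0.52  0.3  -0.3 ] open 0.0507
shift [ 1.062 -0.115  0.138] turn [-0.0014 -0.0007 -0.0001] deg 0.3
```

```bash
python3 -m handwheel '[[0.3,-0.11,0.14,-0.0014,0,0,0.15],[0.6,-0.11,0.14,-0.0014,0,0,0.15],[0.9,-0.11,0.14,-0.0014,0,0,0.15],[1,-0.11,0.14,-0.0014,0,0,0.15],[1,-0.11,0.14,-0.0014,0,0,0.15]]'
python3 - <<'E'
from plan import *
go(mid+.015*n)
s=snap('scene');t=snap('top')
a=cv2.resize(s['image'][165:265,190:310],(600,500),interpolation=2)
cv2.imwrite('pics/near_scene.png',a[...,::-1])
cv2.imwrite('pics/near_top.png',cv2.resize(t['image'][150:240,230:340],(660,540),interpolation=2)[...,::-1])
E
```

```text
time: 2.5
ee_pos: [0.4907, 0.0201, 0.1882]
tool_rot: [0.06, 1.368, -0.072]
force: [-0.8, -1.4, -0.1]
opening: 0.0504
t 2.5 tcp [0.4907 0.0201 0.1882] F [-0.81 -1.38 -0.14] open 0.0504
shift [ 0.29  -0.019  0.019] turn [-0.0002 -0.0025 -0.0004] deg 0.5
```

View pics/near_scene.png

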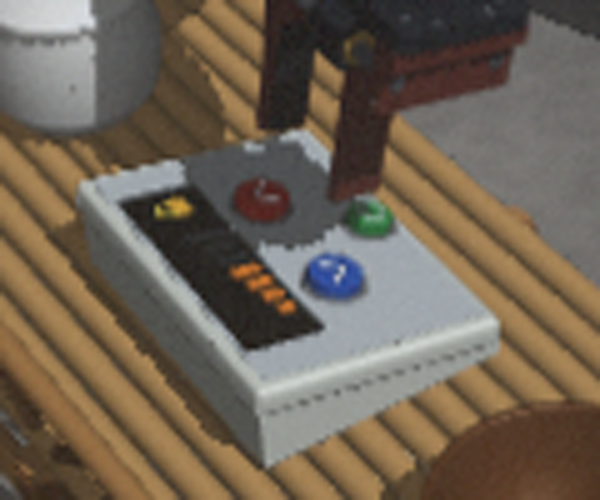

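The tips hover about 4 cm above the arrow keys: the left tip is at crop (355,192) and the blue key at crop (335,275). I'll go lower and check again.

```bash
python3 -m handwheel '[[0.15,-0.02,0.02,0,-0.0025,0,0.15],[0.3,-0.02,0.02,0,-0.0025,0,0.15],[0.3,-0.02,0.02,0,-0.0025,0,0.15],[0.3,-0.02,0.02,0,-0.0025,0,0.15]]'
python3 - <<'E'
from plan import *
go(mid+.005*n)
st=arm.read_state();R=Ro.from_rotvec(st['tool_rot']);y=R.apply([0,1,0]);h=st['opening']/2+.00675
def proj(s,P):
    T=np.linalg.inv(s['cam_to_world']);c=T[:3,:3]@P+T[:3,3];q=c[:2]/c[2];q=q*(1+s['k1']*q@q);K=s['mtx'];return K[:2,:2]@q+K[:2,2]
s=snap('scene');o=np.array([200,175]);f=8
a=cv2.resize(s['image'][175:250,200:300],(800,600),interpolation=2)[...,::-1].copy()
zz=R.apply([0,0,1])
for sg in(1,-1):
    tip=st['ee_pos']+sg*h*y
    print(tip.round(4),((tip-(blue if sg*y[1]>0 else red))@Rp.as_matrix()).round(4))
    c=[tip+a_*y*.00675+b*zz*.01 for a_,b in((1,1),(1,-1),(-1,-1),(-1,1))]
    cv2.polylines(a,[np.int32([(proj(s,p)-o+.5)*f for p in c])],True,(0,255,255),1)
for k in(blue,red,green):
    c=[k+Rp.apply([.013*np.cos(t),.013*np.sin(t),0]) for t in np.linspace(0,6.28,24)]
    cv2.polylines(a,[np.int32([(proj(s,p)-o+.5)*f for p in c])],True,(255,0,255),1)
cv2.imwrite('pics/near2.png',a)
E
```

```text
time: 2.93
ee_pos: [0.5006, 0.0176, 0.163]
tool_rot: [0.059, 1.355, -0.071]
force: [-0.1, 0.2, 0.7]
opening: 0.0507
t 2.9333 tcp [0.5006 0.0176 0.163 ] F [-0.08  0.2   0.7 ] open 0.0507
shift [ 0.123 -0.003 -0.031] turn [ 0.0001  0.0017 -0.0004] deg 0.3
[0.5033 0.0496 0.1631] [0.003  0.0005 0.0173]
[ 0.4978 -0.0144  0.163 ] [0.003  0.     0.0173]
```

View pics/near2.png

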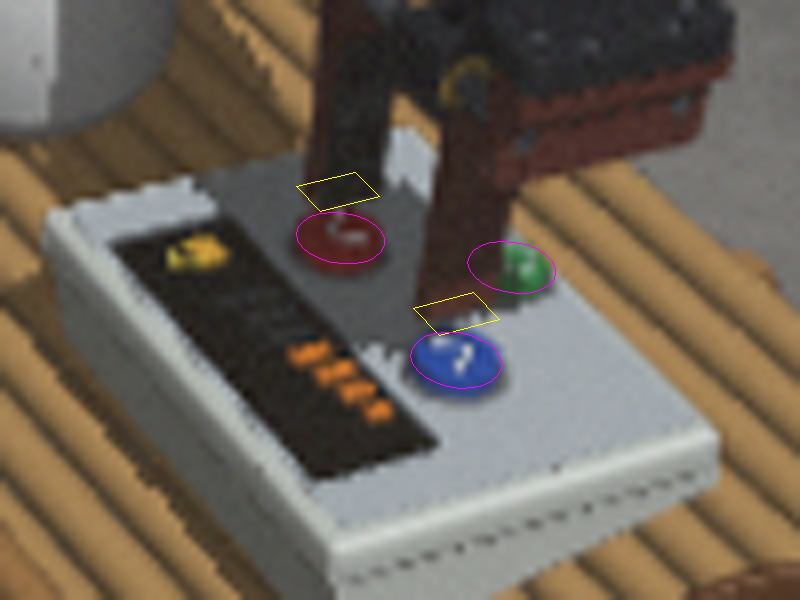

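The predicted tips (yellow) and the keys (magenta) agree with the picture. The tips are centred in y, 3 mm up the face and 17 mm above the keys. I'll correct that and press step by step, watching the force.

```bash
python3 -m handwheel '[[0.06,0,-0.03,0,0.0017,0,0.15],[0.12,0,-0.03,0,0.0017,0,0.15],[0.13,0,-0.03,0,0.0017,0,0.15],[0.14,0,-0.03,0,0.0017,0,0.15],[0.14,0,-0.03,0,0.0017,0,0.15]]'
python3 -c "from plan import *;go(mid-.005*n)"
```

```text
time: 3.4
ee_pos: [0.5008, 0.0174, 0.1489]
tool_rot: [0.059, 1.36, -0.071]
force: [-1.0, -0.9, 0.9]
opening: 0.0505
t 3.4 tcp [0.5008 0.0174 0.1489] F [-0.98 -0.86  0.94] open 0.0505
shift [ 0.085 -0.001 -0.003] turn [ 0.0001  0.0002 -0.0004] deg 0.1
```

```bash
python3 -m handwheel '[[0.03,0,0,0,0,0,0.15],[0.06,0,0,0,0,0,0.15],[0.085,0,0,0,0,0,0.15],[0.085,0,0,0,0,0,0.15],[0.085,0,0,0,0,0,0.15]]'
python3 -c "from plan import *;go(mid-.005*n);print(-arm.read_state()['force']@-n, arm.read_state()['torque'])"
```

```text
time: 3.82
ee_pos: [0.5029, 0.0172, 0.1418]
tool_rot: [0.059, 1.359, -0.071]
force: [-7.5, 0.3, 17.4]
opening: 0.0508
t 3.8167 tcp [0.5029 0.0172 0.1418] F [-7.49  0.25 17.38] open 0.0508
shift [ 0.011 -0.001 -0.008] turn [ 0.0001  0.0006 -0.0004] deg 0.1
18.55500220933893 [-0.01203355  0.72415873 -0.04688251]
```

Both keys are bottomed: 18.6 N along the normal with almost no roll moment. I'll hold, and ease the tangential load slightly.

```bash
python3 -m handwheel '[[0.01,0,-0.006,0,0,0,0.15],[0.01,0,-0.006,0,0,0,0.15],[0.01,0,-0.006,0,0,0,0.15],[0.01,0,-0.006,0,0,0,0.15],[0.01,0,-0.006,0,0,0,0.15],[0.01,0,-0.006,0,0,0,0.15],[0.01,0,-0.006,0,0,0,0.15],[0.01,0,-0.006,0,0,0,0.15],[0.01,0,-0.006,0,0,0,0.15],[0.01,0,-0.006,0,0,0,0.15]]'
python3 - <<'E'
from plan import *
go(mid-.005*n);print(arm.read_state()['force']@n, arm.read_state()['torque'])
s=snap('scene');cv2.imwrite('pics/press.png',cv2.resize(s['image'][175:250,200:300],(800,600),interpolation=2)[...,::-1])
E
```

```text
time: 4.65
ee_pos: [0.5028, 0.0172, 0.1418]
tool_rot: [0.059, 1.357, -0.071]
force: [-5.7, 1.0, 16.5]
opening: 0.0503
t 4.65 tcp [0.5028 0.0172 0.1418] F [-5.7   1.03 16.48] open 0.0503
shift [ 0.011 -0.001 -0.008] turn [ 0.0002  0.001  -0.0003] deg 0.2
17.31771305446316 [-0.00587004  0.62375095 -0.04596497]
```

View pics/press.png

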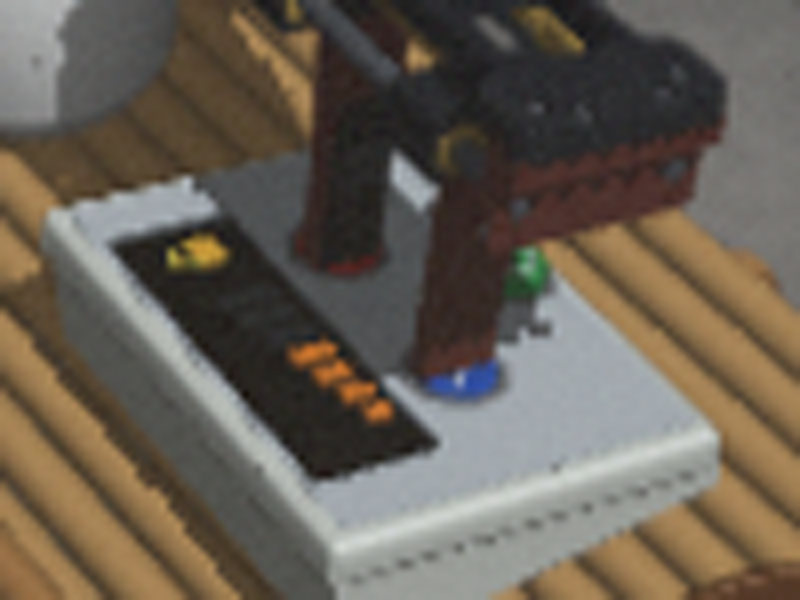

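Both tips sit on the blue key at (460,375) and the red key at (340,260), and both keys are pressed in. The panel corners are unchanged. I'll hold for the remaining seconds.

```bash
python3 -m handwheel '[[0.01,0,-0.005,0,0,0,0.15],[0.01,0,-0.005,0,0,0,0.15],[0.01,0,-0.005,0,0,0,0.15],[0.01,0,-0.005,0,0,0,0.15],[0.01,0,-0.005,0,0,0,0.15],[0.01,0,-0.005,0,0,0,0.15],[0.01,0,-0.005,0,0,0,0.15],[0.01,0,-0.005,0,0,0,0.15],[0.01,0,-0.005,0,0,0,0.15],[0.01,0,-0.005,0,0,0,0.15]]'
python3 -m handwheel '[[0.01,0,-0.003,0,0,0,0.15],[0.01,0,-0.003,0,0,0,0.15],[0.01,0,-0.003,0,0,0,0.15],[0.01,0,-0.003,0,0,0,0.15],[0.01,0,-0.003,0,0,0,0.15],[0.01,0,-0.003,0,0,0,0.15],[0.01,0,-0.003,0,0,0,0.15],[0.01,0,-0.003,0,0,0,0.15],[0.01,0,-0.003,0,0,0,0.15],[0.01,0,-0.003,0,0,0,0.15]]'
python3 -m handwheel '[[0.01,0,-0.003,0,0,0,0.15],[0.01,0,-0.003,0,0,0,0.15],[0.01,0,-0.003,0,0,0,0.15],[0.01,0,-0.003,0,0,0,0.15],[0.01,0,-0.003,0,0,0,0.15],[0.01,0,-0.003,0,0,0,0.15],[0.01,0,-0.003,0,0,0,0.15],[0.01,0,-0.003,0,0,0,0.15],[0.01,0,-0.003,0,0,0,0.15],[0.01,0,-0.003,0,0,0,0.15]]'
python3 -m handwheel '[[0.01,0,-0.003,0,0,0,0.15],[0.01,0,-0.003,0,0,0,0.15],[0.01,0,-0.003,0,0,0,0.15],[0.01,0,-0.003,0,0,0,0.15],[0.01,0,-0.003,0,0,0,0.15],[0.01,0,-0.003,0,0,0,0.15],[0.01,0,-0.003,0,0,0,0.15],[0.01,0,-0.003,0,0,0,0.15],[0.01,0,-0.003,0,0,0,0.15],[0.01,0,-0.003,0,0,0,0.15]]'
python3 -c "from plan import *;s=arm.read_state();print(s['force']@n,s['torque'])"
```

```text
time: 5.53
ee_pos: [0.5029, 0.0172, 0.1419]
tool_rot: [0.059, 1.356, -0.071]
force: [-6.3, 0.3, 15.9]
opening: 0.0507
time: 6.37
ee_pos: [0.5029, 0.0172, 0.1419]
tool_rot: [0.059, 1.355, -0.072]
force: [-6.8, 0.6, 16.5]
opening: 0.0504
time: 7.2
ee_pos: [0.5029, 0.0172, 0.1419]
tool_rot: [0.059, 1.354, -0.072]
force: [-7.4, 0.2, 16.5]
opening: 0.0504
time: 8.03
ee_pos: [0.5028, 0.0172, 0.1418]
tool_rot: [0.059, 1.353, -0.072]
force: [-7.0, 0.4, 16.6]
opening: 0.0503
17.671350339257913 [ 0.06861147  0.72696938 -0.03670502]
```

Held for 4.2 s. Now I'll let both keys up together by retreating straight out.

```bash
python3 -m handwheel '[[-0.15,0,0,0,0,0,0.15],[-0.4,0,0,0,0,0,0.15],[-0.5,0,0,0,0,0,0.15],[-0.5,0,0,0,0,0,-1],[-0.5,0,0,0,0,0,-1],[-0.5,0,0,0,0,0,-1],[-0.5,0,0,0,0,0,-1],[-0.5,0,0,0,0,0,-1],[-0.5,0,0,0,0,0,-1]]' 5
python3 -c "from plan import *;go(green+.015*n)"
```

```text
time: 8.78
ee_pos: [0.4918, 0.0181, 0.1898]
tool_rot: [0.059, 1.355, -0.072]
force: [0.1, -0.7, 0.6]
opening: 0.0141
t 8.7833 tcp [0.4918 0.0181 0.1898] F [ 0.09 -0.67  0.56] open 0.0141
shift [ 0.298  0.002 -0.395] turn [ 0.0002  0.0018 -0.0003] deg 0.3
```

```bash
python3 -m handwheel '[[0,0,-0.2,0,0.0018,0,-1],[0,0,-0.39,0,0.0018,0,-1],[0.15,0,-0.395,0,0.0018,0,-1],[0.25,0,-0.395,0,0.0018,0,-1],[0.25,0,-0.395,0,0.0018,0,-1],[0.25,0,-0.395,0,0.0018,0,-1]]'
python3 - <<'E'
from plan import *
go(green-.005*n)
s=snap('scene');cv2.imwrite('pics/green.png',cv2.resize(s['image'][175:250,200:300],(800,600),interpolation=2)[...,::-1])
E
```

```text
time: 9.28
ee_pos: [0.4582, 0.021, 0.1564]
tool_rot: [0.059, 1.362, -0.071]
force: [-1.1, -1.1, 0.7]
opening: 0.0001
t 9.2833 tcp [0.4582 0.021  0.1564] F [-1.14 -1.09  0.67] open 0.0001
shift [0.244 0.001 0.006] turn [ 0.0002 -0.0006 -0.0003] deg 0.1
```

View pics/green.png

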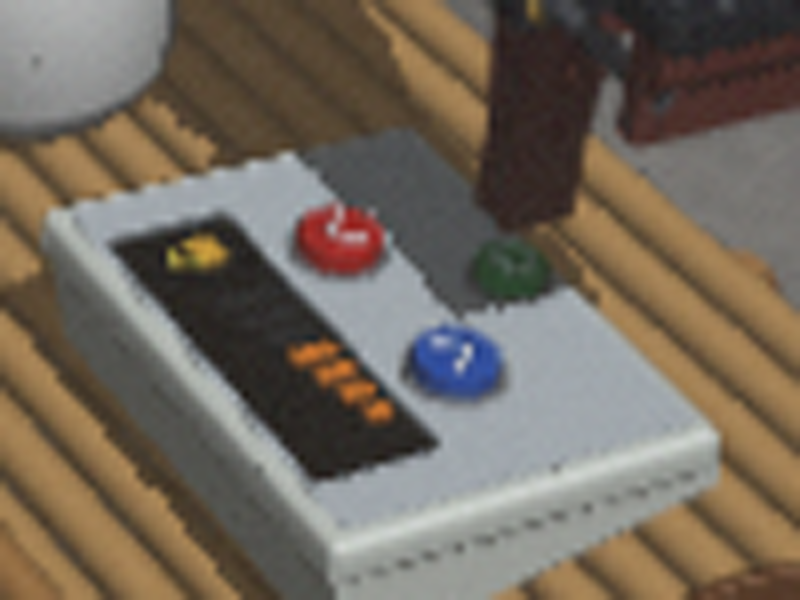

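Both arrow keys are up again, at (340,240) and (456,360), and the panel is unmoved. The shut fingers are above the green key at (512,268). Now I'll press green.

```bash
python3 -m handwheel '[[0.1,0,0.006,0,0,0,-1],[0.17,0,0.003,0,0,0,-1],[0.2,0,0,0,0,0,-1],[0.23,0,0,0,0,0,-1],[0.24,0,0,0,0,0,-1],[0.24,0,0,0,0,0,-1],[0.24,0,0,0,0,0,-1]]'
python3 -c "from plan import *;go(green-.005*n);s=arm.read_state();print(s['force']@n,s['torque'])"
```

```text
time: 9.92
ee_pos: [0.4641, 0.0205, 0.1339]
tool_rot: [0.059, 1.36, -0.071]
force: [-0.4, -0.3, 3.9]
opening: 0.0006
t 9.9167 tcp [0.4641 0.0205 0.1339] F [-0.35 -0.29  3.87] open 0.0006
shift [ 0.011  0.002 -0.005] turn [ 0.0002  0.0001 -0.0003] deg 0.1
3.8556870686799254 [-0.05430655  0.06748014 -0.01030268]
```

```bash
python3 -m handwheel '[[0.015,0,-0.005,0,0,0,-1],[0.025,0,-0.005,0,0,0,-1],[0.025,0,-0.005,0,0,0,-1],[0.025,0,-0.005,0,0,0,-1]]'
python3 -c "from plan import *;go(green-.005*n);s=arm.read_state();print(s['force']@n,s['torque'])"
```

```text
time: 10.25
ee_pos: [0.4643, 0.0205, 0.1332]
tool_rot: [0.058, 1.359, -0.071]
force: [-10.2, 1.1, 26.5]
opening: 0.0005
t 10.25 tcp [0.4643 0.0205 0.1332] F [-10.21   1.11  26.48] open 0.0005
shift [ 0.003  0.001 -0.006] turn [ 0.0004  0.0006 -0.0002] deg 0.1
28.035192642753877 [0.04806205 0.89341385 0.01357546]
```

The green key is bottomed at 28 N, with only 0.7 mm of further travel. I'll retreat straight out and then go clear.

```bash
python3 -m handwheel '[[-0.15,0,0,0,0,0,-1],[-0.4,0,0,0,0,0,-1],[-0.7,0,0,0,0,0,-1],[-1,0,0,0,0,0,-1],[-1,0,0,0,0,0,-1],[-1,0,0,0,0,0,-1],[-1,0,0,0,0,0,-1]]'
python3 -m handwheel '[[-0.3,0.3,0,0,0,0,-1],[-0.5,0.7,0,0,0,0,-1],[-0.5,1,0,0,0,0,-1],[-0.5,1,0,0,0,0,-1],[-0.5,1,0,0,0,0,-1]]'
python3 - <<'E'
from keys import *
for c,box in(('scene',(205,292,190,255)),('top',(255,318,168,220))):
    s=snap(c,c+'_end.png');
    try:
        for k,(p,nn,m,md) in keys(s,box).items(): print(c,k,p.round(1),nn,m.round(4))
    except Exception as e: print(c,e)
print(arm.read_state()['force'],arm.read_state()['time'])
E
```

```text
time: 10.83
ee_pos: [0.4429, 0.0223, 0.2304]
tool_rot: [0.058, 1.359, -0.071]
force: [-0.7, -0.2, -0.3]
opening: 0.0007
time: 11.25
ee_pos: [0.4402, 0.1243, 0.2778]
tool_rot: [0.055, 1.362, -0.068]
force: [-0.1, -0.6, -0.5]
opening: 0.0004
scene attempt to get argmax of an empty sequence
top blue [273.5 195.4] 57 [0.5038 0.0482 0.1455]
top red [295.9 196.8] 57 [ 0.4979 -0.0154  0.1455]
top green [283.9 210.2] 23 [0.4617 0.0197 0.1371]
[-0.16953428 -0.17194709 -0.87716641] 11.35
```

View pics/scene_end.png

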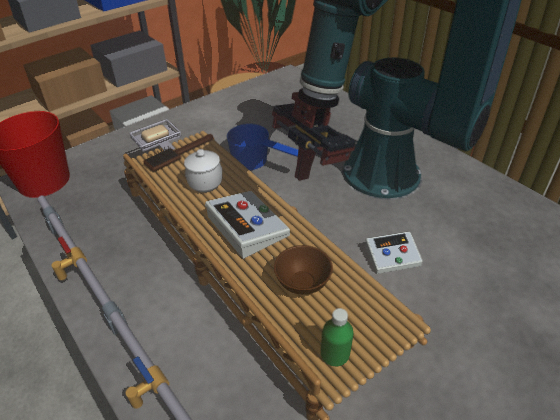

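The final picture shows the panel at (246,222), the jar, bowl, bottle, brush and dipper where they were. All three keys are up and the arm is clear. Handing in.

```bash
python3 -c "from h import *;print(arm.job_done())"
```

```text
the job is handed in; nothing more can be done
None
```

I held the blue and red arrow keys down together, let both up, then pressed the green on/off key fully and let it up. I handed the job in at about 11.4 s on the robot's clock, well under the 48 s limit.

- **Arrow keys:** one fingertip on each, held about 4.2 s at 16–18 N in total. The two keys need about 8.4 N to bottom. The roll moment was nearly zero, so the load was evenly shared.
- **Green key:** the first push reached only 3.9 N, short of the 4.2 N needed. I pushed on without letting go until it was bottomed, at 28 N.
- **Last checks:** in the top view the blue and red keys are within 0.1 pixel of where they started and the green key within 0.2, all at rest height. In the scene picture the panel and everything else look unmoved, and the arm is clear with no contact force.
- **One failed check:** the final colour measurement in the scene view found no match for one of the key colours, probably because the arm's shadow lay over the green key. For that view I relied on looking at the picture.
- **Not confirmed:** no sign of the lock releasing showed on the display in the pictures I viewed. The evidence that it did is the forces and the hold time.

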